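# Open a tight frosted jar in a brace

## Task

Take the closed frosted jar off the drawer unit and set it, still closed, fully down into the square blue brace that will keep it from turning. Then unscrew its tight wooden cap anticlockwise until the threads let go, lift it straight up, and finish still holding the cap level in the gripper, clear of the jar and about 2 cm above its mouth, with the jar left seated in the brace. Keep the jar upright and leave everything else, the open drawer included, where it is.

Things in the scene. Friction and masses are not known exactly. Their poses are not given: they have to be found in the camera images.
- jar: frosted jar: square body 58 x 58 mm, 48 mm tall, then a round 37 mm neck hidden by the cap; 0.21 to 0.35 kg. Origin at the centre of its underside, z up, x and y square to its flat sides. Stands loose on the drawer unit, 75 mm tall with its cap. It can be lifted and carried by the cap.
- cap: round brown wooden screw cap, 56 mm across, 26 mm tall, 50 g, small dark line on its top. Origin at the centre of its lower rim: 49 mm above the jar's underside when closed, 1 mm above the jar's square shoulder, which stands 1 mm out beyond the cap: grip with the fingertips above the shoulder. z up; its x lies along the jar's x when closed. None while held.
- brace: blue square jar brace fixed to the cabinet floor, open on top: pocket 62 x 62 mm, its floor 6 mm above the cabinet floor, 7 mm walls 26 mm high, lips leaning outward up to 35 mm, 82 mm across. Origin at the centre of its underside; x and y square to the pocket. The jar fits in any of four quarter turns, with 2 mm play each side and about 4 degrees of turning play each way.
- jar_mouth (a point): centre of the uncapped jar's mouth, 76 mm above the jar's underside on its axis: the top of a white sprung sealing disc, which the closed cap presses down 4 mm. It pushes up with about 12 N while the cap is shut, so that turning the cap takes about 0.3 to 0.6 N m.
- cap_top (a point): centre of the cap's top. Three sloping lug threads hold the cap: turned anticlockwise (from above) relative to the jar it comes free after 60 degrees, lifts straight up anywhere from 63 to 97, and has a hard stop at 100; clockwise it is at its stop. The sprung disc may raise it 2 to 4 mm; it need not be raised while turning.
- unit: pale grey plastic drawer unit with white front, fixed, 200 x 260 mm (x, y) and 100 mm tall, flat top. Origin at the centre of its underside; its front faces its -x. The jar and toothbrush are on its top.
- unit_drawer0_handle (a point): the tip of the small white knob of the drawer, which stands about 100 mm open towards the robot, 62 mm above the cabinet floor; leave it alone
- toothbrush: blue toothbrush lying on the rear of the drawer unit's top, 190 mm long, 18 mm high, origin at about the middle of its underside; leave alone
- tweezers: chrome tweezers lying in the open drawer, 100 mm long; origin at about the middle of the underside; leave alone
- nipper: steel cuticle nipper lying in the open drawer, 90 mm long; origin at about the middle of the underside; leave alone
- tumbler: green glass tumbler on the cabinet floor, 72 mm across, 100 mm tall, origin at the centre of its underside; leave alone
- polish: red nail polish bottle on the cabinet floor, 30 mm across, 68 mm tall, origin at the centre of its underside; leave alone
- lotion: white lotion bottle with green cap on the cabinet floor, 56 mm across, 140 mm tall, origin at the centre of its underside; leave alone
There are look-alikes about, which are no part of the job. Of the things like the brace, leave any that is orange; of the rest the smaller one is meant. There is more than one size of the cap; the job needs the larger.

How it is judged:
On the way, in this order (a step that is already met when the one before it is completed fails the run):
1. the jar, still closed, is seated upright on the floor of the brace (z of jar in the frame of brace below 0.01 m and horizontal distance between jar and brace below 0.006 m and angle between jar's own z axis and vertical below 0.08 rad and z of cap in the frame of jar below 0.052 m and angle between the x axis of cap and the x axis of jar, either way round below 0.25 rad), for 0.2 s.
2. the cap has come off its threads and is clear above the jar in the brace (z of jar in the frame of brace below 0.01 m and horizontal distance between jar and brace below 0.006 m and angle between jar's own z axis and vertical below 0.08 rad and z of cap in the frame of jar above 0.068 m and horizontal distance between cap and jar below 0.015 m), for 0.1 s.
At the end, for the whole second after the job is handed in: Jar upright (5 deg) in the brace, less than 4 mm above its floor and 6 mm off centre; cap at rest in the gripper, level within 10 deg, within 15 mm of the jar's axis, its rim 5 to 45 mm above the mouth (76 mm above the jar's underside), touching only the fingers (z of jar in the frame of brace below 0.01 m and horizontal distance between jar and brace below 0.006 m and angle between jar's own z axis and vertical below 0.08 rad and z of cap in the frame of jar between 0.081 and 0.121 m and horizontal distance between cap and jar below 0.015 m and angle between cap's own z axis and vertical below 0.17 rad and contact force between the fingers and cap above 2 N and contact force between cap and jar below 0.1 N and linear speed of cap below 0.03 m/s); the arm keeps its last pose, push and grip.
It fails at once if the jar is tipped by more than 30 degrees (angle between jar's own z axis and vertical above 0.52 rad).
It fails at once if the drawer is pushed or pulled by more than 15 mm (distance of unit_drawer0_handle from where it was at the start of the episode above 0.015 m).
It fails at once if one of the other small things is moved by more than 25 mm (distance of any of toothbrush, tweezers, nipper, tumbler, polish, lotion from where it was at the start of the episode above 0.025 m).
It also fails if it takes over 48 s, if anything falls off the work surface, if the arm or the gripper's body presses on something with over 40 N, if the wrist force passes 120 N, or if a joint passes its speed limit or range.

## Robot

A 6-joint arm with a two-finger parallel gripper is mounted at the origin on the work surface. World frame = base frame: x ahead of the robot, y to its left, z up, the work surface at z = 0. Lengths are in m, angles in rad, forces in N, time in s.
With the tool pointing down it reaches from about 0.275 to 0.825 m from the base axis. Payload 4.9 kg.
Tool frame: the origin (TCP) lies midway between the tips of the shut fingers; the grasp point (between the pads) lies 19 mm behind it (grip_point_offset is the distance from the TCP to the grasp point, in m); z points along the fingers, y is the line along which they close (so a half turn about z gives the same grasp; the last joint's range is limited). The gripper opens to 85 mm and grips with 20 to 120 N. Pads are 22 mm wide; open, the fingers measure 114 mm over their backs; the gripper's body (76 mm by 85 mm) begins 54 mm behind the grasp point. The pads swing forward as they close: fully open they stand 13 mm farther back than shut.
Start: joints at [-1.323, 0.326, -0.193, 1.052, 0, 1.437], TCP at [0.205, -0.51, 0.231] pointing down, gripper open.
Joint ranges: [-2.65, 2.65], [-0.97, 1.79], [-1.3, 1.35], [-1.93, 2.1], [-1.47, 1.37], [-3.14, 3.14]. Speed limits (rad/s): [2.57, 2.57, 3.14, 3.14, 3.14, 3.14].

## Interface

Orientations are given as a rotation vector (axis times angle).
In Python, from cell import * gives the robot as it stands. Calls block until the motion is done:
- movep(position, orientation): joint-space move of the TCP to a pose.
- move_l(position, velocity=0.15, rot=None, until_force=None): straight line of the TCP; rot=None keeps the orientation; velocity is the mean speed in m/s. With until_force (N) it stops when the force on the tool has changed by that much, and returns True; else False.
- set_joints(angles): joint-space move.
- let_go() and grab(newtons=None): open the fingers fully, or close them until they stop; newtons is the grip in N (None keeps the last).
- sleep(seconds).
- ik(position, orientation): joint angles nearest the present ones, or None.
- get_state(): the state.
- grab_frame(name): name is "scene" or "top" or "wrist"; returns a dict with "img" (480x640x3 uint8, red, green, blue), "fx", "fy", "cx", "cy" (pixels), "cam_to_world" (4x4, takes a point from camera to world coordinates); the wrist camera has in their place "T_tool_cam" (4x4, takes a point from camera to tool coordinates, whose origin is the TCP and whose axes are the flange's). Camera axes: x right, y down, z forward; pixel columns grow to the right and rows downward; lengths in m; the calibration is good to about 2 mm. A picture is of the moment at which its call begins: read the wrist's pose just before it. There is no depth.
A pose or a line that the arm cannot do raises MotionError and nothing moves.
- sign_off(): hands the job in; it is judged then, once.
Trained networks look in the newest picture that a camera, given by its name, has taken for a name from the list of things; names that differ only in an ending like _2 or _b are one class to them, and where a whole thing is asked for, a point or a joint stands for the part that bears it (a point fixed in the world has none). Each returns a list of dicts, best first, with "score" (0 to 1); they miss things now and then, are a little off and sometimes report something else, mostly with a low value. They report only what shows in the picture. A call takes as long as a camera call. They do not tell look-alikes from the thing itself.
- spot_in(camera, name): "centre" ([column, row] in pixels, amid what is visible of it).
- silhouettes(camera, name): "mask" (480x640 bool, what is visible of it) and "centre" ([column, row] in pixels, amid what is visible of it).
- tip_of(camera, name): "centre" ([column, row] in pixels: a listed point, or the origin of a listed thing).
The state is a dict: "clock": time; "q": joint angles; "joint_velocities": joint speeds; "tau": joint torques, N m; "position": TCP position; "eef_rot": TCP orientation; "contact_force": force on the tool from outside, world axes, zero at the start; "wrist_torque": the same for the moment, N m; "finger_gap": opening from 0.0 (shut) to 1.0 (fully open); "grasp_force": force on a finger pad.
Only numpy, scipy, OpenCV 4.12 (cv2) and the standard library are available. Lean on these libraries where they do the work, as an engineer would, in place of code of your own. Each camera call takes 0.05 s, during which the arm holds its last target. There are 200 camera calls.

## Working session

There is one attempt and no reset: what is moved stays moved. The work goes in short steps, each a Python script; the robot and the scene stay as the last script left them, time stands still between calls to the robot, and variables do not carry over. Pictures are saved under pics/ and viewed, at most 10 in all, crops included, and the job is handed in when it is done.

```bash
mkdir -p pics; ls; python3 - <<'E'
from cell import *
import cv2,numpy as np
ims=[]
for c in ["scene","top"]:
    f=grab_frame(c); ims.append(f["img"])
    print(c,f["fx"],f["fy"],f["cx"],f["cy"],np.round(f["cam_to_world"],4).tolist())
    for n in ["jar","cap","cap_top","brace","unit","tumbler","lotion","polish","toothbrush","unit_drawer0_handle"]:
        print(n,[(np.round(d["centre"]).tolist(),round(d["score"],2)) for d in tip_of(c,n)][:4])
    cv2.imwrite(f"pics/{c}.png",f["img"][:,:,::-1])
s=get_state();print(s)
E
```

```text
pics
scene 528.3214277972472 528.3214277972472 326.54707567797664 243.75998450487384 [[0.5375, 0.5233, -0.6613, 1.3421], [0.843, -0.3536, 0.4054, -0.3489], [-0.0217, -0.7753, -0.6312, 0.8446], [0.0, 0.0, 0.0, 1.0]]
jar [([210.0, 280.0], 0.74)]
cap [([206.0, 263.0], 0.89), ([287.0, 294.0], 0.77)]
cap_top [([285.0, 288.0], 0.81), ([204.0, 253.0], 0.65)]
brace [([325.0, 211.0], 0.98), ([356.0, 259.0], 0.59), ([387.0, 302.0], 0.58)]
unit [([210.0, 329.0], 0.68)]
tumbler [([330.0, 362.0], 0.89)]
lotion [([477.0, 238.0], 0.73), ([271.0, 370.0], 0.4)]
polish [([272.0, 371.0], 0.92), ([478.0, 244.0], 0.35), ([208.0, 332.0], 0.3)]
toothbrush [([222.0, 320.0], 0.79)]
unit_drawer0_handle [([162.0, 250.0], 0.8)]
top 567.6150618162483 567.6150618162483 318.10169261824524 234.61163019776998 [[0.0031, -0.9908, 0.1352, 0.3963], [-1.0, -0.0031, 0.0006, 0.0903], [-0.0001, -0.1352, -0.9908, 1.4419], [0.0, 0.0, 0.0, 1.0]]
jar [([420.0, 252.0], 0.7), ([416.0, 258.0], 0.55)]
cap [([417.0, 252.0], 0.81), ([348.0, 254.0], 0.6)]
cap_top [([422.0, 254.0], 0.84), ([346.0, 253.0], 0.77), ([442.0, 298.0], 0.24)]
[... 322 characters left out ...]
1.0], 0.97)]
{'clock': 1.1, 'q': array([-1.32320605e+00,  3.26204714e-01, -1.92603656e-01,  1.05198081e+00,
        1.33658490e-05,  1.43656775e+00]), 'joint_velocities': array([-0.00085615, -0.00127112, -0.00041544,  0.00120121, -0.00138946,
       -0.00061357]), 'tau': array([ 7.31046184e-04, -4.43338323e+01,  2.62760568e+01,  9.50209542e-04,
       -4.60928413e-05, -2.49268979e-06]), 'position': array([ 0.20494048, -0.51041629,  0.23127688]), 'eef_rot': array([3.08451018e+00, 5.96121894e-01, 2.15968751e-05]), 'contact_force': array([-0.30211383, -0.5393133 ,  0.11278385]), 'wrist_torque': array([-0.04663378, -0.06418282,  0.00780152]), 'grasp_force': 0.0, 'finger_gap': 1.0011732265561748}
```

View pics/scene.png

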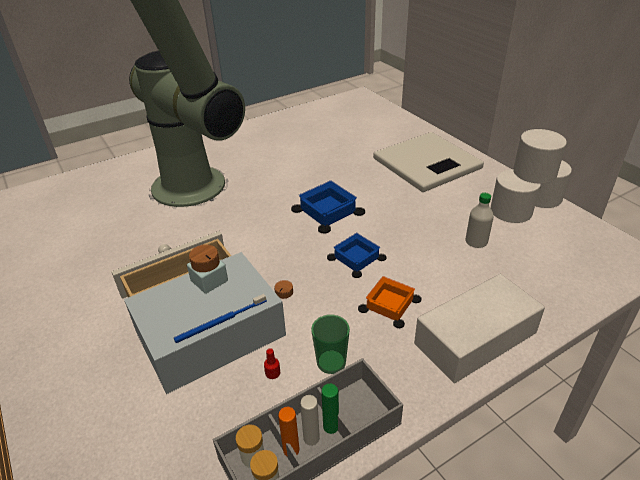

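View pics/top.png

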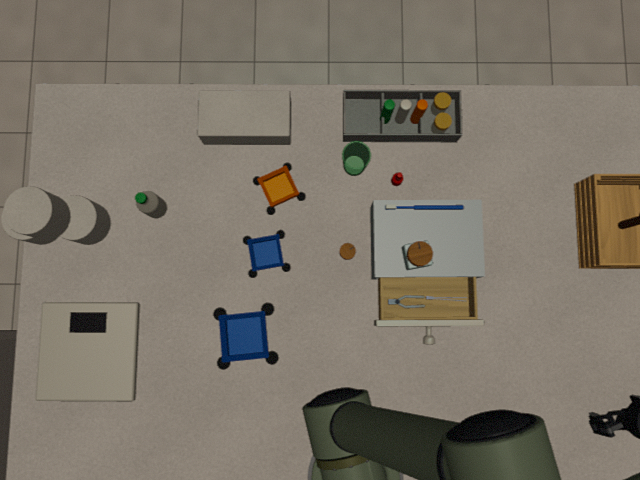

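Brace candidates in the top view are small blue (267,253), large blue (245,335) and orange (280,187). The small blue one fits: it isn't orange and it's the smaller of the rest. The caps are at (420,253), the larger one on the jar on the unit, and (347,251), the small loose one. The jar's cap is the one meant.

```bash
cat > h.py <<'E'
from cell import *
import cv2,numpy as np
from scipy.spatial.transform import Rotation as R
def ray(f,T,uv,z):
    """world xy of pixel(s) on the plane z"""
    uv=np.atleast_2d(uv).astype(float)
    d=np.c_[(uv[:,0]-f["cx"])/f["fx"],(uv[:,1]-f["cy"])/f["fy"],np.ones(len(uv))]@T[:3,:3].T
    return T[:3,3]+d*((z-T[2,3])/d[:,2])[:,None]
def shot(c):
    s=get_state(); f=grab_frame(c)
    if c=="wrist":
        T=np.eye(4);T[:3,:3]=R.from_rotvec(s["eef_rot"]).as_matrix();T[:3,3]=s["position"];T=T@f["T_tool_cam"]
    else: T=f["cam_to_world"]
    return f,np.array(T)
def rot(yaw): # tool down, tool y along world direction yaw+90deg (mod 180)
    return (R.from_euler("z",yaw)*R.from_rotvec([np.pi,0,0])).as_rotvec()
def outline(mask,f,T,z):
    c=max(cv2.findContours(mask.astype(np.uint8),cv2.RETR_EXTERNAL,cv2.CHAIN_APPROX_NONE)[0],key=cv2.contourArea)
    return ray(f,T,c[:,0,:],z)[:,:2]
def box(p):
    (c,sz,a)=cv2.minAreaRect((p*1000).astype(np.float32)); a=(a+45)%90-45
    return np.round(np.array(c)/1000,4),np.round(sz,1),round(a,1)
E
python3 - <<'E'
from h import *
for c in ["top","scene"]:
    f,T=shot(c)
    for n,z in [("brace",.035),("cap",.175),("unit",.1)]:
        for d in silhouettes(c,n)[:4]:
            print(c,n,np.round(d["centre"]),round(d["score"],2),*box(outline(d["mask"],f,T,z)))
    for n,z in [("cap_top",.175),("jar",.1),("brace",0),("unit_drawer0_handle",.062),("tumbler",0)]:
        print(n,[np.round(ray(f,T,d["centre"],z)[0,:2],3).tolist() for d in tip_of(c,n)[:3]])
f,_=shot("top")
cv2.imwrite("pics/crop.png",cv2.resize(f["img"][150:350,220:480,::-1],None,fx=3,fy=3,interpolation=cv2.INTER_CUBIC))
print(grab_frame("wrist")["T_tool_cam"], get_state()["clock"])
for y in np.deg2rad(np.arange(-180,180,30)):
    print(round(np.rad2deg(y)),[None if (q:=ik([.4,-.085,.2],rot(y))) is None else np.round(q,2)[[0,5]], None if (q:=ik([.4,.18,.1],rot(y))) is None else np.round(q,2)[[0,5]]])
E
```

```text
top brace [279. 187.] 0.89 [0.7065 0.1902] [108.4 107.2] 24.6
top brace [266. 252.] 0.76 [0.5405 0.2194] [104.3 104.2] 10.5
top brace [245. 334.] 0.58 [0.3388 0.2668] [150.1 148.7] 5.1
top cap [419. 255.] 0.89 [ 0.5261 -0.1354] [53.9 54.5] -1.0
top cap [350. 250.] 0.61 [0.5323 0.0249] [34.1 35.4] -26.6
top unit [431. 264.] 0.76 [ 0.4951 -0.1684] [338.4 269.4] 0.2
cap_top [[0.53, 0.022], [0.534, -0.145]]
jar [[0.526, -0.14]]
brace [[0.546, 0.213], [0.712, 0.194], [0.342, 0.273]]
unit_drawer0_handle [[0.329, -0.171]]
tumbler [[0.781, -0.002]]
scene brace [358. 254.] 0.92 [0.5665 0.209 ] [119.  120.5] 10.6
scene brace [324. 202.] 0.88 [0.3549 0.2596] [189.4 174.8] 6.8
scene brace [389. 299.] 0.59 [0.7319 0.1831] [103.  123.5] 26.1
scene brace [208. 279.] 0.55 [ 0.4343 -0.1121] [ 83.8 116.3] -12.1
scene cap [203. 258.] 0.69 [ 0.5415 -0.1417] [56.2 85.1] -21.1
scene cap [281. 288.] 0.62 [ 0.7066 -0.0539] [31.8 46.6] -10.9
scene unit [190. 310.] 0.9 [ 0.5517 -0.1737] [386.6 267.2] 0.3
cap_top [[0.701, -0.042], [0.527, -0.139]]
jar [[0.521, -0.134]]
brace [[0.538, 0.23], [0.704, 0.189], [0.
[... 243 characters left out ...]
.60995610e-01 -1.40910378e-01]
 [ 0.00000000e+00  0.00000000e+00  0.00000000e+00  1.00000000e+00]] 2.1
-180 [array([-0.39, -0.39]), array([0.25, 0.25])]
-150 [array([-0.39, -0.91]), array([ 0.25, -0.27])]
-120 [array([-0.39, -1.44]), array([ 0.25, -0.79])]
-90 [array([-0.39, -1.96]), array([ 0.25, -1.32])]
-60 [array([-0.39, -2.48]), array([ 0.25, -1.84])]
-30 [array([-0.39, -3.01]), array([ 0.25, -2.36])]
0 [array([-0.39,  2.75]), array([ 0.25, -2.89])]
30 [array([-0.39,  2.23]), array([0.25, 2.87])]
60 [array([-0.39,  1.7 ]), array([0.25, 2.35])]
90 [array([-0.39,  1.18]), array([0.25, 1.83])]
120 [array([-0.39,  0.66]), array([0.25, 1.3 ])]
150 [array([-0.39,  0.13]), array([0.25, 0.78])]
```

View pics/crop.png

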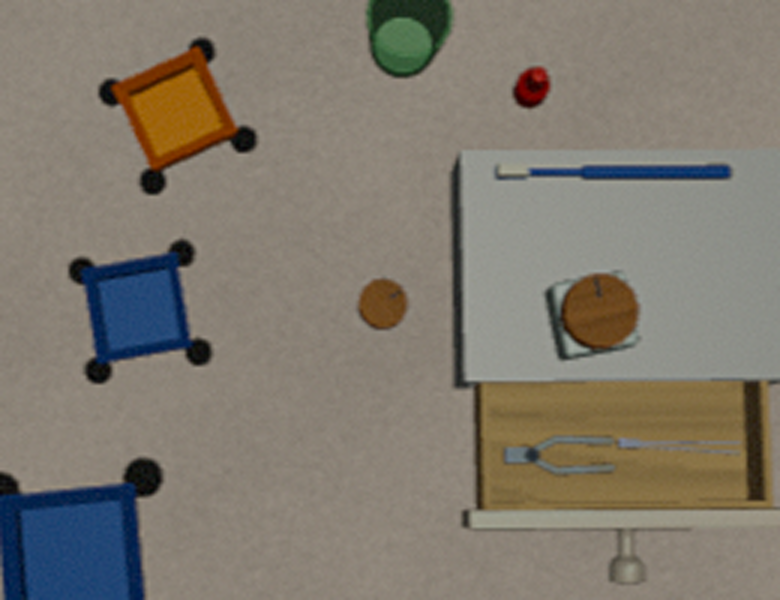

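The crop confirms both: the brace is the small blue one at crop (137,308), and the jar with the large cap is at (600,311) on the unit. Next I'll refine both with the wrist camera.

```bash
python3 - <<'E'
from h import *
y=np.deg2rad(100)
out=[]
for nm,p,z in [("brace",[.541,.217],.19),("jar",[.526,-.137],.275)]:
    movep([*p,z],rot(y)); sleep(.3)
    f,T=shot("wrist"); out.append(f["img"])
    np.save(f"T_{nm}.npy",T); cv2.imwrite(f"pics/w_{nm}.png",f["img"][:,:,::-1])
    if nm=="brace":
        m=silhouettes("wrist","brace")[:3]
        for d in m: print(d["score"],np.round(d["centre"]),*box(outline(d["mask"],f,T,.035)))
        print([(d["score"],ray(f,T,d["centre"],0)[0,:2].round(4)) for d in tip_of("wrist","brace")])
    else:
        for d in silhouettes("wrist","cap")[:2]: print("cap",d["score"],np.round(d["centre"]),*box(outline(d["mask"],f,T,.175)))
        for d in silhouettes("wrist","jar")[:2]: print("jar",d["score"],np.round(d["centre"]),*box(outline(d["mask"],f,T,.148)))
        print([(d["score"],ray(f,T,d["centre"],.175)[0,:2].round(4)) for d in tip_of("wrist","cap_top")])
        print([(d["score"],ray(f,T,d["centre"],.1)[0,:2].round(4)) for d in tip_of("wrist","jar")])
print(f["fx"],f["cx"],f["cy"],get_state()["clock"],get_state()["q"].round(2))
cv2.imwrite("pics/w.png",cv2.resize(np.hstack(out)[:,:,::-1],(800,300),interpolation=cv2.INTER_AREA))
E
```

```text
0.88 [ 83. 100.] [0.3521 0.2752] [149.2 139.5] 6.2
0.78 [328. 208.] [0.5423 0.2318] [98.9 98.2] 10.6
0.72 [511. 264.] [0.6969 0.2039] [101.6 105.5] 25.4
[(0.82, array([0.5441, 0.2249])), (0.66, array([0.7141, 0.2002]))]
cap 0.94 [326. 240.] [ 0.5281 -0.1343] [56.4 56.9] -34.9
cap 0.93 [372.  51.] [ 0.5348 -0.0148] [25.6 24.2] -8.8
jar 0.88 [323. 194.] [ 0.5239 -0.1145] [57.6 27.8] 12.5
[(0.83, array([ 0.5354, -0.0138])), (0.65, array([ 0.5265, -0.1387]))]
[]
371.8554957399533 321.23996898195855 240.96261308712167 7.2917 [-0.39  0.29 -0.13  1.15 -0.    1.01]
```

View pics/w.png

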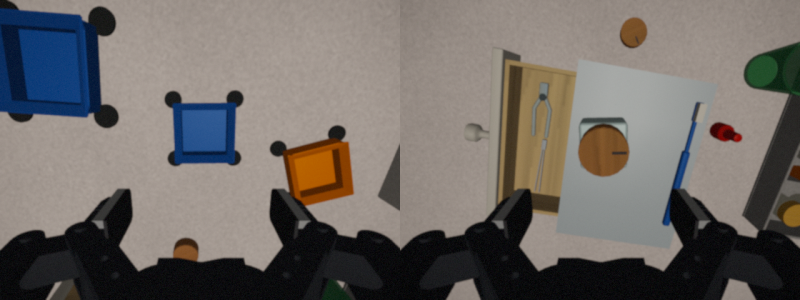

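The wrist pictures (half-size composite) show the small blue brace at about (204,134) and the jar cap at about (604,150). The brace mask includes the black feet, so I'll refit it on the blue rim alone.

```bash
python3 - <<'E'
from h import *
im=cv2.imread("pics/w_brace.png"); T=np.load("T_brace.npy"); f=dict(fx=371.855,fy=371.855,cx=321.24,cy=240.963)
hsv=cv2.cvtColor(im,cv2.COLOR_BGR2HSV); m=cv2.inRange(hsv,(100,120,40),(125,255,255))>0; m[:,:240]=0; m[:,420:]=0; m[:140]=0;m[290:]=0
p=outline(m,f,T,.035); print("wrist brace",*box(p), m.sum())
im=cv2.imread("pics/w_jar.png"); T=np.load("T_jar.npy")
cv2.imwrite("pics/wj.png",cv2.resize(im[160:310,260:400],(700,750))[:600])
im=cv2.imread("pics/top.png"); g,Tt=shot("top")
hsv=cv2.cvtColor(im,cv2.COLOR_BGR2HSV); m=cv2.inRange(hsv,(100,120,40),(125,255,255))>0; k=np.zeros_like(m);k[220:285,235:300]=1
print("top brace",*box(outline(m&k,g,Tt,.035)))
E
```

```text
wrist brace [0.5436 0.226 ] [82.  81.8] 10.2 9292
top brace [0.5442 0.2227] [79.7 82. ] 10.4
```

View pics/wj.png

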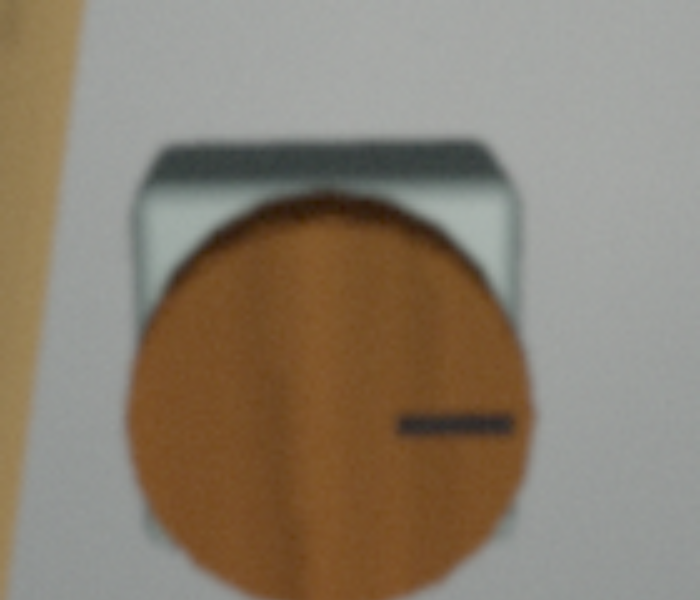

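The jar is almost square to the tool at yaw 100°: its shoulder edge runs (140,190)–(515,185), so jar yaw is about 11°. Next I'll squeeze once across y to centre it, re-measure to calibrate the wrist camera, then grasp.

```bash
python3 - <<'E'
from h import *
c=np.array([.5275,-.135]); a=np.deg2rad(100.5)
def st(t): s=get_state(); print(t,round(s["clock"],1),s["position"].round(4),"gap",round(s["finger_gap"],3),"gf",round(s["grasp_force"],1),s["contact_force"].round(1))
movep([*c,.2],rot(a+np.pi/2)); move_l([*c,.150],.1,until_force=8); st("down")
grab(20); st("sq1"); let_go(); move_l([*c,.275],.25)
movep([*c,.275],rot(a)); sleep(.2)
f,T=shot("wrist"); st("view")
d=silhouettes("wrist","cap")[0]; print("cap",np.round(d["centre"]),*box(outline(d["mask"],f,T,.175)))
d=silhouettes("wrist","jar")
if d: print("jar",*box(outline(d[0]["mask"],f,T,.148)))
move_l([*c,.150],.15,until_force=8); st("down"); grab(20); st("sq2"); grab(90); st("grip")
E
```

```text
down 9.4 [ 0.5277 -0.1351  0.1503] gap 0.999 gf 0.0 [0.6 0.5 1.8]
sq1 9.8 [ 0.5283 -0.136   0.1511] gap 0.646 gf 20.9 [ 0.6 -2.9  5. ]
view 12.5 [ 0.5275 -0.135   0.275 ] gap 1.004 gf 0.0 [-0.6 -0.  -0.2]
cap [374.  49.] [ 0.5354 -0.0147] [26.3 24.7] -8.4
jar [ 0.5242 -0.1118] [56.5 24.9] 9.8
down 13.6 [ 0.5281 -0.1353  0.1508] gap 1.001 gf 0.0 [-0.5  0.3  0.7]
sq2 13.9 [ 0.5284 -0.1352  0.151 ] gap 0.653 gf 21.5 [0.7 0.8 4.1]
grip 14.2 [ 0.5286 -0.1352  0.1514] gap 0.632 gf 92.8 [-0.1  1.3  6.3]
```

```bash
python3 - <<'E'
from h import *
f=dict(fx=371.855,fy=371.855,cx=321.24,cy=240.963)
T0=np.load("T_jar.npy")
# pose of the last picture: TCP (.5275,-.135,.275), yaw 100.5
Tc=np.linalg.inv(np.block([[R.from_rotvec(rot(np.deg2rad(100))).as_matrix(),np.array([[.526],[-.137],[.275]])],[np.zeros((1,3)),1]]))@T0
P=np.eye(4);P[:3,:3]=R.from_rotvec(rot(np.deg2rad(100.5))).as_matrix();P[:3,3]=[.5275,-.135,.275]
T=P@Tc
for d in silhouettes("wrist","cap"): print("cap",round(d["score"],2),np.round(d["centre"]),*box(outline(d["mask"],f,T,.175)))
move_l([.5285,-.1352,.30],.12)
s=get_state(); print(s["clock"],s["position"],s["contact_force"],s["finger_gap"],s["grasp_force"],s["wrist_torque"].round(2))
f,T=shot("scene"); cv2.imwrite("pics/lift.png",f["img"][100:400,50:450,::-1])
E
```

```text
cap 0.97 [374.  49.] [ 0.5353 -0.0139] [26.3 24.7] -8.3
cap 0.67 [326. 238.] [ 0.5284 -0.1307] [54.2 58.5] 0.5
cap 0.51 [235. 169.] [ 0.4584 -0.101 ] [19.3 56.1] 0.2
15.6 [ 0.5280294  -0.1350112   0.29910736] [ 0.81792478  0.26753666 -2.74648951] 0.6316771765828301 94.7900110669434 [-0.01  0.02 -0.02]
```

View pics/lift.png

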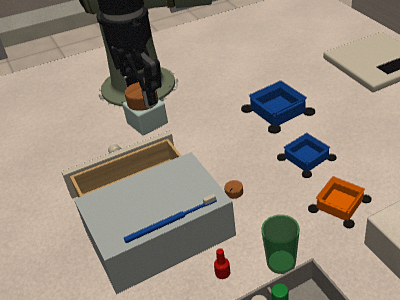

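The jar is lifted and upright in the gripper. With the cap's true y known, the wrist camera reads about 3.5 mm high in y. That puts the brace at (0.544, 0.2227), which agrees with the top camera.

```bash
python3 - <<'E'
from h import *
b=[.544,.2227]; a=np.deg2rad(100)
def st(t): s=get_state(); print(t,round(s["clock"],1),s["position"].round(4),s["contact_force"].round(1),s["wrist_torque"].round(2),s["q"][5].round(2))
movep([*b,.2],rot(a)); move_l([*b,.095],.15); sleep(.2); st("above")
hit=move_l([*b,.054],.04,until_force=12); st(hit)
f,T=shot("scene"); im=f["img"][150:350,250:490,::-1]; cv2.imwrite("pics/seat.png",cv2.resize(im,None,fx=3,fy=3,interpolation=cv2.INTER_CUBIC))
E
```

```text
above 18.1 [0.5448 0.2229 0.0961] [ 0.   0.3 -3. ] [-0.05  0.   -0.  ] 1.66
True 19.0 [0.5437 0.223  0.0574] [-1.4  0.3  7.6] [-0.06  0.42 -0.02] 1.66
```

View pics/seat.png

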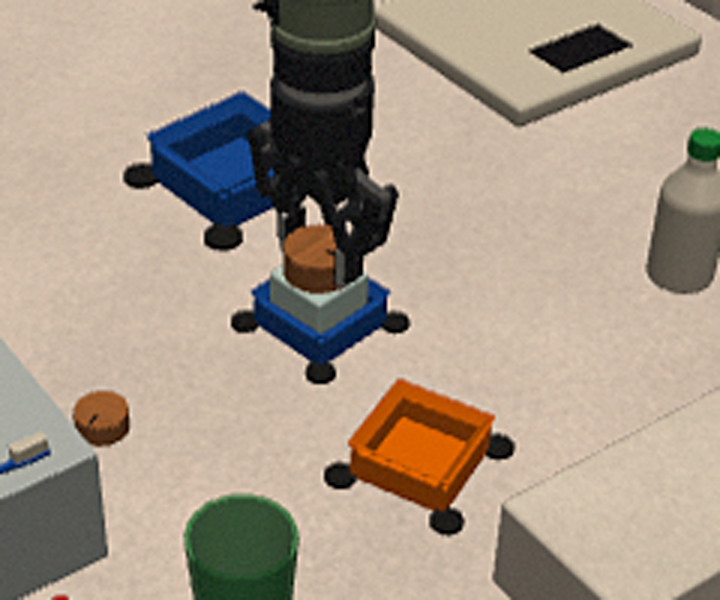

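The jar is down in the small blue brace, with its shoulder level above the lips at about (320,300). I'll release to let it settle, regrip, then unscrew in steps.

```bash
python3 - <<'E'
from h import *
b=[.544,.2227]; a=np.deg2rad(100); z=.0575
def st(t): s=get_state(); print(t,round(s["clock"],1),s["position"].round(4),s["contact_force"].round(1),s["wrist_torque"].round(2),s["finger_gap"].round(3),round(s["grasp_force"]))
let_go(); sleep(.4); move_l([*b,z],.05); st("open"); grab(90); st("grip"); sleep(.3)
for k in (14,28,42,56,70,84):
    movep([*b,z],rot(a+np.deg2rad(k))); st(k)
f,T=shot("scene"); im=f["img"][150:350,250:490,::-1]; cv2.imwrite("pics/turn.png",cv2.resize(im,None,fx=3,fy=3,interpolation=cv2.INTER_CUBIC))
E
```

```text
Traceback (most recent call last):
AttributeError: 'float' object has no attribute 'round'
```

```bash
python3 - <<'E'
from h import *
b=[.544,.2227]; a=np.deg2rad(100); z=.0575
def st(t): s=get_state(); print(t,round(s["clock"],1),s["position"].round(4),s["contact_force"].round(1),s["wrist_torque"].round(2),round(s["finger_gap"],3),round(s["grasp_force"]))
st("open"); grab(90); st("grip"); sleep(.3); st("grip")
for k in (14,28,42,56,70,84):
    movep([*b,z],rot(a+np.deg2rad(k))); st(k)
f,T=shot("scene"); im=f["img"][150:350,250:490,::-1]; cv2.imwrite("pics/turn.png",cv2.resize(im,None,fx=3,fy=3,interpolation=cv2.INTER_CUBIC))
E
```

```text
open 20.1 [0.5444 0.2228 0.0577] [ 0.1 -0.2 -0.7] [-0.02 -0.03 -0.  ] 0.997 0
grip 20.5 [0.5439 0.2226 0.0581] [-0.9 -0.4  5.9] [-0.09  0.38 -0.07] 0.628 93
grip 20.8 [0.5439 0.2227 0.0581] [-2.  -0.4  5.1] [-0.16  0.42  0.03] 0.626 93
14 21.1 [0.5448 0.2229 0.0585] [-0.3 -0.3  5.1] [-0.17  0.22  0.05] 0.631 94
28 21.5 [0.5451 0.2231 0.0589] [-0.2 -0.3  8.1] [-0.08  0.24  0.1 ] 0.634 94
42 21.8 [0.5452 0.2232 0.0591] [-0.7 -0.   9. ] [0.04 0.23 0.05] 0.63 94
56 22.2 [0.5453 0.2232 0.0591] [-0.8  1.1  8.8] [0.   0.22 0.04] 0.634 94
70 22.5 [0.5454 0.2232 0.0592] [-0.1  1.6  8.5] [-0.04  0.16  0.06] 0.631 94
84 22.9 [0.5454 0.2232 0.0591] [-1.3  0.7  8.3] [-0.07  0.15  0.06] 0.628 94
```

View pics/turn.png

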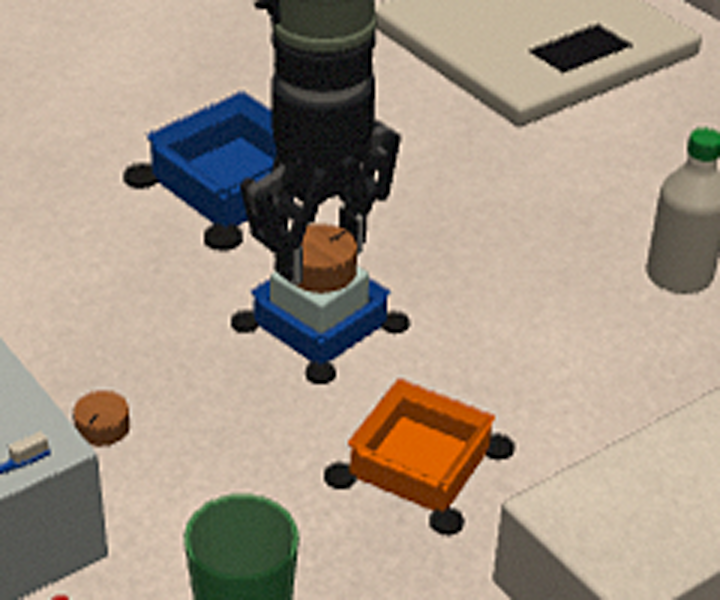

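The cap's line has turned with the fingers from right to upper right, at about (340,237), with no slip, and the jar is still seated. Lifting now.

```bash
python3 - <<'E'
from h import *
b=[.5445,.2228]
def st(t): s=get_state(); print(t,round(s["clock"],1),s["position"].round(4),s["contact_force"].round(1),s["wrist_torque"].round(2),round(s["finger_gap"],3),round(s["grasp_force"]))
hit=move_l([*b,.066],.03,until_force=22); st(hit)
if not hit: hit=move_l([*b,.104],.06,until_force=15); sleep(.5); st(hit)
f,T=shot("scene"); im=f["img"][150:350,250:490,::-1]; cv2.imwrite("pics/up.png",cv2.resize(im,None,fx=3,fy=3,interpolation=cv2.INTER_CUBIC))
E
```

```text
False 23.3 [0.5442 0.2227 0.0658] [-0.2 -1.2 -0.4] [ 0.01  0.01 -0.05] 0.626 94
False 24.6 [0.5445 0.2228 0.1039] [-0.1 -0.3  0.2] [ 0.05 -0.   -0.01] 0.627 94
```

View pics/up.png

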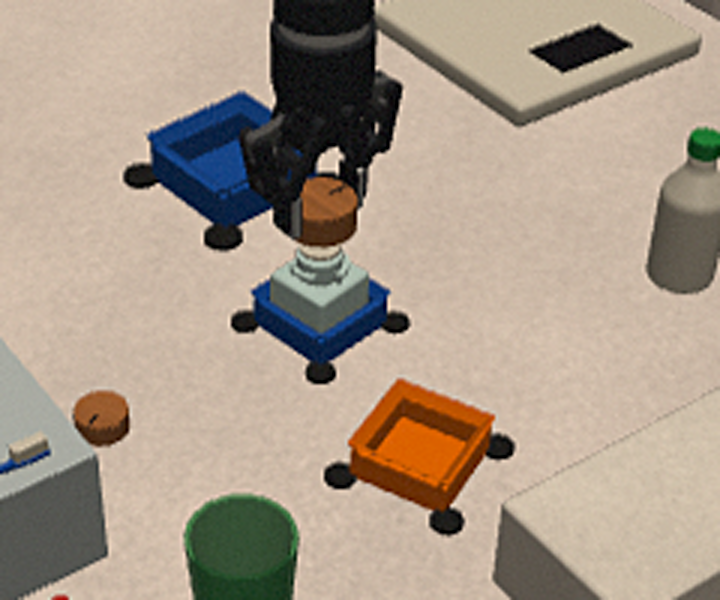

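The cap is off and held level above the open neck, and the jar is still seated in the brace. Handing in.

```bash
python3 -c "
from cell import *
print(sign_off())"
```

```text
the job is handed in; nothing more can be done
None
```

The job is handed in: the jar is seated in the small blue brace, and its unscrewed cap is held level in the gripper about 2 cm above the mouth; no verdict was shown.

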